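# Close a circuit-board test fixture and hold it down

### The job

A circuit board lies ready in the open test fixture on the soldering bench. With the fingertips on the outside of the lid, gently swing the lid down over the board, press the rubber finger pad at its front edge until the lid is fully down on its stops and the board is pressed onto the test probes, and keep the pad pressed: the fixture has no latch, so finish while still holding it down. Push only: do not grip or raise the lid, do not reach inside it or touch or lift the board, and leave the bottle, the cutters and the parts bin where they are.

Things in the scene. Friction and masses are not known exactly. Their poses are not given: they have to be found in the camera images.
- fixture: The test fixture, fixed to the bench: a grey box 200 mm (x) by 146 mm (y) with a black probe plate whose top is 60 mm above the bench. Origin: centre of its underside, on the bench. Its x axis points from its front edge to its hinge edge (away from the robot, give or take the yaw), y to the left, z up.
- lid_hinge (a point): Point on the lid's hinge axis, in the middle of its width: 90 mm along the fixture's +x from its origin and 91 mm up. Fixed to the fixture, with the fixture's axes. The hinge axis runs along the fixture's y.
- cover: The lid's outer part: a smooth flat aluminium frame with a flush clear window, 136 mm wide, free front edge 182 mm from the hinge. Origin on the hinge axis, mid width; own -x runs from the hinge to the free edge, y along the hinge, z out of the outer face (up when shut). Outer face at z = +6 mm, under face at z = -2 mm.
- lid (a joint): Lid angle, rad: 0 = shut on its stops, outer face level, 97 mm above the bench; grows as the free edge rises. Starts at 0.6 to 1.35, outer face turned up and to the far (+x) side: push it from there to the front and down. The stiff hinge stays where left; about 3 N at the pad moves it. Below 0.1 the board's springs push back: about 10 N at the pad shuts it; let go, it rises 2 to 3 degrees.
- pad: Black rubber finger pad on the lid's outer face, in the middle of its free front edge: 30 mm (x, from 150 to 180 mm from the hinge axis) by 60 mm (y), standing 2 mm proud of the outer face. Origin: centre of its underside; axes as cover.
- pad_top (a point): The place to press: centre of the finger pad's upper face, 165 mm from the hinge axis and 17 mm from the lid's free edge, 8 mm above the hinge axis when the lid is shut (99 mm above the bench); axes as cover.
- pressplate: The lid's inner side, moving with it, not to be touched: a clear plate 166 by 124 mm with six black push rods (13.5 mm long) that bear on the board. Origin and axes as cover; the plate lies at x -177 to -11 mm, z -6 to -2 mm, the rods reach z = -19.5 mm.
- board: Green circuit board panel, 70 (x) by 84 (y) by 3 mm, lying loose in its nest in the middle of the fixture. Origin: centre of its underside, 74 mm above the bench at the start. Not to be touched by the fingers.
- nest (a joint): How far the white spring-borne nest with the board has been pressed down onto the probes, m: 0 at rest, about 0.005 with the lid on its stops. About 4 N on it starts it, about 25 N bring it fully down.
- bottle: Bystander: squeeze bottle with needle, 48 mm across, 148 mm tall, standing near the fixture. Origin: centre of its underside.
- cutters: Bystander: side cutters with red handles, lying flat, about 135 mm long, 56 mm wide, 12 mm high. Origin: middle of its length, on the bench.
- bin: Bystander: yellow parts bin with boards, 112 by 84 by 60 mm. Origin: centre of its underside.

How it is judged:
At the end, for the whole second after the job is handed in: The lid is within 0.025 rad of its stops, the nest is pressed down at least 4 mm, the fingers press on the lid's rubber pad with over 1 N, the board lies flat in its nest (within 4 mm of the fixture's middle), and the bystanders are within 20 mm of where they were (value of joint lid below 0.025 rad and value of joint nest above 0.004 m and contact force between the fingers and pad above 1 N and horizontal distance between board and fixture below 0.004 m and angle between the x axis of board and the x axis of fixture, either way round below 0.06 rad and angle between board's own z axis and vertical below 0.05 rad and distance of each of bottle, cutters, bin from where it was at the start of the episode below 0.02 m); the arm keeps its last pose, push and grip.
It fails at once if the lid is slammed (faster than 2.5 rad/s) (velocity of joint lid below -2.5 rad/s).
It fails at once if the lid is raised further than it stood (beyond 1.45 rad) (value of joint lid above 1.45 rad).
It fails at once if the fingers reach inside the lid or pinch it (touch the press plate) (contact force between the fingers and pressplate above 0.5 N).
It fails at once if the fingers touch the board, or it is lifted out of its nest (contact force between the fingers and board above 0.5 N or z of board in the frame of fixture above 0.084 m).
It fails at once if the bottle, the cutters or the bin is pushed away (20 mm), lifted or tipped (distance of any of bottle, cutters, bin from where it was at the start of the episode above 0.02 m or angle between any of bottle, cutters, bin's own z axis and vertical above 0.3 rad).
It also fails if it takes over 35 s, if anything falls off the work surface, if the arm or the gripper's body presses on something with over 40 N, if the wrist force passes 120 N, or if a joint passes its speed limit or range.

### The arm

A 6-joint arm with a two-finger parallel gripper is mounted at the origin on the work surface. World frame = base frame: x ahead of the robot, y to its left, z up, the work surface at z = 0. Lengths are in m, angles in rad, forces in N, time in s.
With the tool pointing down it reaches from about 0.275 to 0.825 m from the base axis. Payload 5.2 kg.
Tool frame: the origin (TCP) lies on the centre line of the jaws, within the pads' length; the fingertips stand 19 mm ahead of it and the grasp point (between the pads) is the TCP; z points along the fingers, y is the line along which they close (so a half turn about z gives the same grasp; the last joint's range is limited). The gripper opens to 93 mm and grips with 3 to 60 N. Pads are 15 mm wide; open, the fingers measure 128 mm over their backs; the gripper's body (75 mm by 188 mm) begins 65 mm behind the grasp point.
Start: joints at [1.045, 0.259, 1.535, -0, 1.348, -0.203], TCP at [0.174, 0.522, 0.238] pointing down, gripper open.
Joint ranges: [-3.14, 3.14], [-0.91, 2.08], [0.19, 2.58], [-1.22, 4.36], [0.22, 2.71], [-3.12, 3.12]. Speed limits (rad/s): [2.57, 2.57, 3.14, 3.14, 3.14, 3.14].

### API

Orientations are given as a rotation vector (axis times angle).
In Python, from rig import bot gives the robot as it stands.
- The arm moves only by the shell command python3 -m handwheel 'ROWS'. ROWS is JSON, a list of rows, each a list of 3 entries, a list of its own where there are three numbers: the shift along the world's x, y, z in m, then the turn, a rotation vector about the world's x, y, z in degrees, then the closure, from -1 (fully open) to 1 (shut), so that 0 is half open. In form: [[[tx, ty, tz], [rx, ry, rz], hand], ...]. A call has 1 to 12 rows; each row is the pose to reach, as a shift and turn from the pose commanded when the call began; what a row does not reach only later rows make up. A row lasts 1/10 s, in which the tool goes at most 50 mm and 8.59 degrees, less where a joint would pass 70% of its speed; a pose out of reach is approached as far as the arm can. A call with a gripper value outside its range is refused whole. The fingers move at their own pace and stop on an object; the grip force is fixed at half the most. Time passes only in rows, so rows that repeat a pose let the fingers close. It gives the time, the measured TCP pose, the force, the opening and the grip force at its end, in the units of the state.
- bot.sense(): the state, without advancing time (a new reading comes with each control period).
- bot.capture(name): name is "scene" or "top" or "wrist"; returns (picture, depth): 480x640x3 uint8, red, green, blue; 480x640 float32, m along the optical axis (not along the pixel's ray), 0 where there is no reading.
- bot.camera_params(name): a dict with "vfov" (degrees; the focal length in pixels is half the picture's height over the tangent of half this angle, whatever the lens; pixels are square), "cx", "cy" (the principal point, pixels), "position" and "attitude" of the camera in the world; the wrist camera has in their place "T_tool_cam" (4x4, takes a point from camera to tool coordinates, whose origin is the TCP and whose axes are the flange's). Camera axes: x right, y down, z forward; pixel columns grow to the right and rows downward; lengths in m; the calibration is good to about 2 mm. A picture is of the moment at which its call begins: read the wrist's pose just before it. camera_params takes no time and is no camera call.
- bot.close_job(): hands the job in; it is judged then, once.
Trained networks look in the newest picture that a camera, given by its name, has taken for a name from the list of things; names that differ only in an ending like _2 or _b are one class to them, and where a whole thing is asked for, a point or a joint stands for the part that bears it (a point fixed in the world has none). Each returns a list of dicts, best first, with "p" (0 to 1); they miss things now and then, are a little off and sometimes report something else, mostly with a low value. They report only what shows in the picture. A call takes as long as a camera call.
- bot.search_frame(name, camera): "location" ([x, y, z] in m, in world coordinates, good to about 4 mm: the middle of the surface that is visible of it).
- bot.masks_of(name, camera): "pixels" (480x640 bool, what is visible of it).
The state is a dict: "clock": time; "q": joint angles; "dq": joint speeds; "tau": joint torques, N m; "eef_pos": TCP position; "eef_rot": TCP orientation; "ft_force": force on the tool from outside, world axes, zero at the start; "moment": the same for the moment, N m; "finger_gap": finger opening in m; "grasp_force": force on a finger pad.
Only numpy, scipy, OpenCV 4.12 (cv2) and the standard library are available. Lean on these libraries where they do the work, as an engineer would, in place of code of your own. Each camera call takes 0.05 s, during which the arm holds its last target. There are 200 camera calls.

## Working session

There is one attempt and no reset: what is moved stays moved. The work goes in short steps, Python scripts to look and compute and a shell command to move; the robot and the scene stay as the last step left them, time stands still between calls to the robot, and variables do not carry over. Pictures are saved under pics/ and viewed, at most 10 in all, crops included, and the job is handed in when it is done.

```bash
mkdir -p pics
cat > h.py <<'E'
import numpy as np, cv2
from rig import bot
from scipy.spatial.transform import Rotation as R
def cam(name):
    p=bot.camera_params(name); f=240/np.tan(np.radians(p['vfov']/2))
    return p,f
def cloud(name,depth):
    p,f=cam(name); v,u=np.mgrid[0:480,0:640]
    P=np.stack([(u-p['cx'])/f*depth,(v-p['cy'])/f*depth,depth],-1)
    a=np.array(p['attitude']); M=R.from_rotvec(a).as_matrix() if a.shape==(3,) else (a if a.shape==(3,3) else R.from_quat(a).as_matrix())
    return P@M.T+np.array(p['position'])
E
python3 - <<'E'
from h import *
s=bot.sense(); print(s['clock'],s['eef_pos'],s['eef_rot'],s['ft_force'])
for c in ['scene','top']:
    print(bot.camera_params(c))
    im,d=bot.capture(c); cv2.imwrite(f'pics/{c}0.png',im[:,:,::-1]); X=cloud(c,d)
    for n in ['fixture','cover','pad','board','pressplate','bottle','cutters','bin']:
        r=bot.search_frame(n,c)
        print(n,[(np.round(k['location'],3),round(k['p'],2)) for k in r[:2]])
        if n in('cover','pad'):
            m=bot.masks_of(n,c)
            if m:
                q=X[m[0]['pixels']&(d>0)]
                c0=np.median(q,0); w=q[np.linalg.norm(q-c0,axis=1)<.15]
                for _ in range(5):
                    c0=w.mean(0); U,S,V=np.linalg.svd(w-c0,full_matrices=False); e=abs((w-c0)@V[2]); w2=w[e<max(.003,np.percentile(e,60))]; w=w2 if len(w2)>200 else w
                print('  plane',len(q),len(w),c0,V[2],V[0],np.percentile(q,[2,98],axis=0))
E
```

```text
0.0 [0.17419306 0.52116656 0.23684288] [-5.04743002e-01 -3.10010970e+00  2.58116304e-03] [-0.305782    0.13236422  0.58737097]
{'vfov': 50.78066289928145, 'cx': 318.3394047791655, 'cy': 244.29825151435335, 'position': array([1.14397983, 0.17735814, 0.87194531]), 'attitude': array([-1.70687253, -2.0162928 ,  0.69517052])}
fixture [(array([ 0.582, -0.045,  0.143]), 0.88)]
cover [(array([ 0.575, -0.064,  0.168]), 0.68), (array([ 0.541, -0.064,  0.228]), 0.66)]
  plane 526 497 [ 0.541735   -0.06242576  0.2327441 ] [0.84169615 0.01848359 0.53963501] [-0.02777309  0.999573    0.0090817 ] [[ 0.53300622 -0.09136243  0.2205942 ]
 [ 0.55000812 -0.0341772   0.2453737 ]]
pad [(array([ 0.539, -0.066,  0.229]), 0.86)]
  plane 557 530 [ 0.54203779 -0.06356843  0.23228042] [-0.84588942 -0.01192484 -0.53322499] [-0.04525201  0.99774981  0.04947291] [[ 0.53330867 -0.09240075  0.2194862 ]
 [ 0.55016953 -0.03487169  0.24540598]]
board []
pressplate []
bottle [(array([0.588, 0.118, 0.071]), 0.85)]
cutters [(array([0.451, 0.119, 0.01 ]), 0.85), (array([ 0.54 , -0.063,  0.234]), 0.68)]
bin [(array([ 0.529,
[... 443 characters left out ...]
.54864516] [-0.54862344 -0.00706977  0.83603967] [[ 0.52453932 -0.12980623  0.09610467]
 [ 0.62658997  0.00167639  0.24622669]]
pad [(array([ 0.539, -0.067,  0.234]), 0.5)]
  plane 170 170 [ 0.53926887 -0.06308186  0.23483553] [0.84293091 0.01506863 0.53781077] [ 0.03329806 -0.99915257 -0.02419458] [[ 0.53161631 -0.09113217  0.22223089]
 [ 0.54654311 -0.03642022  0.24714657]]
board [(array([ 0.525, -0.063,  0.079]), 0.94), (array([ 0.5  , -0.067,  0.076]), 0.44)]
pressplate [(array([ 0.521, -0.056,  0.238]), 0.39), (array([ 0.528, -0.065,  0.08 ]), 0.25)]
bottle [(array([0.559, 0.116, 0.082]), 0.91)]
cutters [(array([0.452, 0.116, 0.012]), 0.86)]
bin [(array([ 0.522, -0.24 ,  0.026]), 0.82)]
```

View pics/scene0.png

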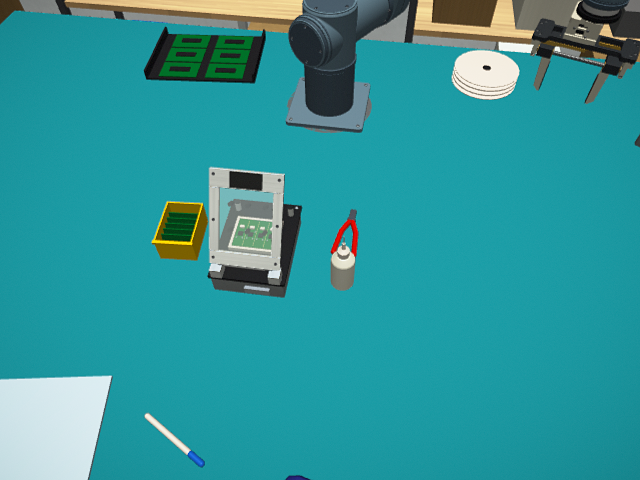

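```bash
python3 -m handwheel '[[[0,0,0.05],[0,0,4],1],[[0,0,0.1],[0,0,8],1],[[0.02,-0.03,0.125],[0,0,12],1],[[0.05,-0.07,0.125],[0,0,16],1],[[0.08,-0.11,0.125],[0,0,20],1],[[0.11,-0.15,0.125],[0,0,20],1],[[0.14,-0.19,0.125],[0,0,20],1],[[0.17,-0.23,0.125],[0,0,20],1],[[0.2,-0.27,0.125],[0,0,20],1],[[0.23,-0.31,0.125],[0,0,20],1],[[0.25,-0.35,0.125],[0,0,20],1],[[0.25,-0.35,0.125],[0,0,20],1]]'
```

```text
clock: 2.3
eef_pos: [0.4268, 0.167, 0.3623]
eef_rot: [-0.03, 3.141, -0.003]
ft_force: [-0.5, 0.3, 0.4]
finger_gap: 0.0023
grasp_force: 0.0
```

The picture shows the lid raised with the pad at pixel (245,181), the bottle at (343,268), the cutters at (345,235) and the bin at (180,230). This agrees with the measured positions.

```bash
python3 -m handwheel '[[[0.03,-0.04,0],[0,0,0],1],[[0.06,-0.08,0],[0,0,0],1],[[0.09,-0.12,0],[0,0,0],1],[[0.12,-0.155,0],[0,0,0],1],[[0.15,-0.195,0],[0,0,0],1],[[0.18,-0.235,0],[0,0,0],1],[[0.18,-0.235,-0.03],[0,0,0],1],[[0.18,-0.235,-0.06],[0,0,0],1],[[0.18,-0.235,-0.09],[0,0,0],1],[[0.18,-0.235,-0.11],[0,0,0],1],[[0.18,-0.235,-0.11],[0,0,0],1],[[0.18,-0.235,-0.11],[0,0,0],1]]'
python3 - <<'E'
from h import *
s=bot.sense();print(s['eef_pos'],s['eef_rot'],s['ft_force'])
im,d=bot.capture('scene'); cv2.imwrite('pics/s1.png',cv2.resize(im[100:330,150:400,::-1],None,fx=2.4,fy=2.4))
E
```

```text
clock: 3.5
eef_pos: [0.6046, -0.0627, 0.2531]
eef_rot: [0.042, -3.141, -0.0]
ft_force: [0.1, -0.2, 0.0]
finger_gap: 0.0006
grasp_force: 0.0
[ 0.60459313 -0.06270386  0.25311581] [ 4.22193023e-02 -3.14120898e+00 -2.76185519e-04] [ 0.06108278 -0.1602479   0.00200323]
```

View pics/s1.png

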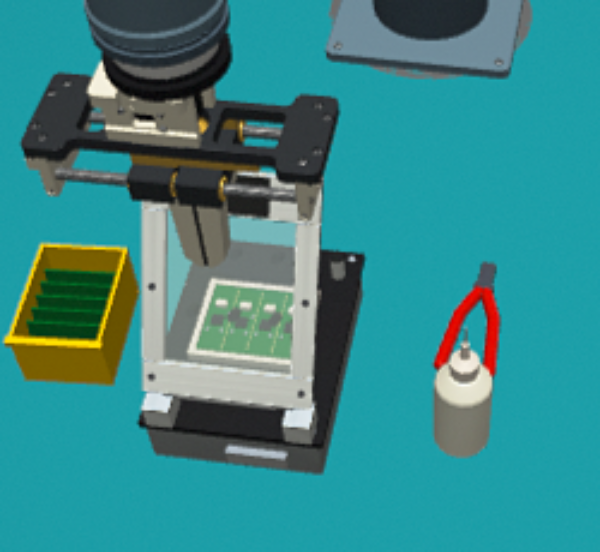

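The closed fingers at (200,240) stand on the far, outer side of the lid, level with the pad. The bystanders are clear.

```bash
python3 -m handwheel '[[[-0.02,0,0],[0,0,0],1],[[-0.04,0,0],[0,0,0],1],[[-0.05,0,0],[0,0,0],1],[[-0.055,0,0],[0,0,0],1],[[-0.06,0,-0.003],[0,0,0],1],[[-0.064,0,-0.005],[0,0,0],1],[[-0.068,0,-0.008],[0,0,0],1],[[-0.071,0,-0.010],[0,0,0],1],[[-0.074,0,-0.012],[0,0,0],1],[[-0.074,0,-0.012],[0,0,0],1]]'
python3 - <<'E'
from h import *
s=bot.sense();print(s['eef_pos'],s['ft_force'])
bot.capture('scene'); print([(k['location'],k['p']) for k in bot.search_frame('pad','scene')])
E
```

```text
clock: 4.55
eef_pos: [0.5299, -0.0633, 0.24]
eef_rot: [0.041, -3.14, -0.001]
ft_force: [0.3, 0.1, 0.4]
finger_gap: 0.0007
grasp_force: 0.1
[ 0.52994084 -0.06331796  0.24003918] [0.33499045 0.13676425 0.36971458]
[([0.5237, -0.0508, 0.2126], 0.5)]
```

```bash
python3 -m handwheel '[[[-0.006,0,-0.005],[0,0,0],1],[[-0.011,0,-0.01],[0,0,0],1],[[-0.016,0,-0.015],[0,0,0],1],[[-0.021,0,-0.02],[0,0,0],1],[[-0.026,0,-0.026],[0,0,0],1],[[-0.030,0,-0.031],[0,0,0],1],[[-0.035,0,-0.037],[0,0,0],1],[[-0.039,0,-0.043],[0,0,0],1],[[-0.043,0,-0.049],[0,0,0],1],[[-0.046,0,-0.055],[0,0,0],1],[[-0.05,0,-0.062],[0,0,0],1],[[-0.053,0,-0.068],[0,0,0],1]]'
python3 - <<'E'
from h import *
s=bot.sense();print(s['eef_pos'],s['ft_force'])
im,d=bot.capture('scene'); cv2.imwrite('pics/s2.png',cv2.resize(im[100:330,150:400,::-1],None,fx=2.4,fy=2.4))
E
```

```text
clock: 5.85
eef_pos: [0.477, -0.0633, 0.172]
eef_rot: [0.041, -3.141, -0.0]
ft_force: [0.5, 0.1, 1.5]
finger_gap: 0.0002
grasp_force: 0.4
[ 0.47701728 -0.06330431  0.17195145] [0.50147293 0.10135106 1.48609117]
```

View pics/s2.png

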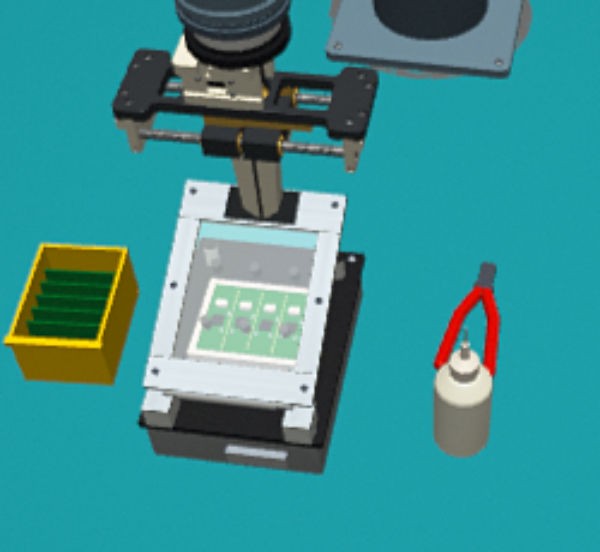

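The fingertips rest on the middle of the pad at (261,205), and the lid has swung down to about 20°.

```bash
python3 -m handwheel '[[[-0.003,0,-0.007],[0,0,0],1],[[-0.006,0,-0.014],[0,0,0],1],[[-0.008,0,-0.021],[0,0,0],1],[[-0.01,0,-0.028],[0,0,0],1],[[-0.012,0,-0.035],[0,0,0],1],[[-0.013,0,-0.040],[0,0,0],1],[[-0.013,0,-0.044],[0,0,0],1],[[-0.014,0,-0.048],[0,0,0],1],[[-0.014,0,-0.051],[0,0,0],1],[[-0.014,0,-0.053],[0,0,0],1],[[-0.014,0,-0.054],[0,0,0],1],[[-0.014,0,-0.054],[0,0,0],1]]'
```

```text
clock: 7.1
eef_pos: [0.463, -0.0633, 0.119]
eef_rot: [0.042, -3.14, 0.0]
ft_force: [-3.4, 0.5, 7.1]
finger_gap: 0.0003
grasp_force: 3.9
```

```bash
python3 -m handwheel '[[[0,0,-0.001],[0,0,0],1],[[0,0,-0.002],[0,0,0],1],[[0,0,-0.002],[0,0,0],1]]'; python3 -m handwheel '[[[0,0,-0.001],[0,0,0],1],[[0,0,-0.001],[0,0,0],1],[[0,0,-0.001],[0,0,0],1]]'
```

```text
clock: 7.4
eef_pos: [0.463, -0.0633, 0.1182]
eef_rot: [0.042, -3.141, 0.001]
ft_force: [-7.1, 0.8, 19.2]
finger_gap: 0.0
grasp_force: 9.5
clock: 7.7
eef_pos: [0.463, -0.0633, 0.1181]
eef_rot: [0.042, -3.141, 0.001]
ft_force: [-9.0, 2.1, 27.4]
finger_gap: 0.0004
grasp_force: 13.7
```

The tip is at 99 mm and has stopped moving while the force climbs to 27 N, so the lid is on its stops. I'll check this with the camera.

Run:
```python
from h import *
for c in ['scene','top']:
    im,d=bot.capture(c); X=cloud(c,d)
    if c=='scene': cv2.imwrite('pics/s3.png',cv2.resize(im[100:330,150:400,::-1],None,fx=2.4,fy=2.4))
    m=bot.masks_of('cover',c)
    if m:
        q=X[m[0]['pixels']&(d>0)]; q=q[abs(q[:,2]-np.median(q[:,2]))<.012]
        for _ in range(4):
            c0=q.mean(0);V=np.linalg.svd(q-c0,full_matrices=False)[2][2]; q=q[abs((q-c0)@V)<.003]
        print(c,len(q),c0,V*np.sign(V[2]),np.ptp(q,axis=0))
    for n in ['bottle','cutters','bin']: print(n,[np.round(k['location'],3) for k in bot.search_frame(n,c)[:1]])
print(bot.sense()['ft_force'])
```

```text
scene 4327 [ 0.54542245 -0.06271106  0.09533348] [-1.86925370e-03  3.03813995e-04  9.99998207e-01] [0.18483974 0.14047574 0.00616547]
bottle [array([0.588, 0.12 , 0.074])]
cutters [array([0.451, 0.121, 0.01 ])]
bin [array([ 0.528, -0.232,  0.039])]
top 1025 [ 0.58355133 -0.03801994  0.09546952] [-0.0036788  -0.00101642  0.99999272] [0.14838198 0.13504904 0.00612879]
bottle [array([0.561, 0.115, 0.084])]
cutters [array([0.457, 0.115, 0.013])]
bin [array([ 0.511, -0.261,  0.029])]
[-10.18014826   1.89516859  27.43330865]
```

View pics/s3.png

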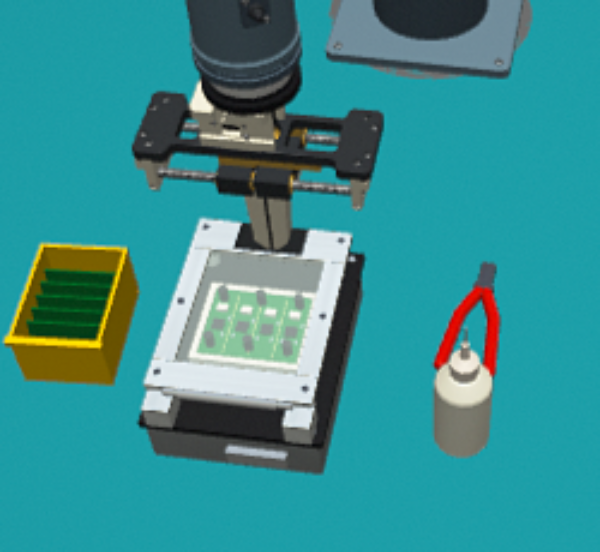

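The lid is level to within 0.004 rad, the fingertips are on the pad at (270,237), and the bystanders show unmoved in the picture (the top view of the bin is partly hidden by the arm).

```bash
python3 -c "from rig import bot; print(bot.close_job())"
```

```text
the job is handed in; nothing more can be done
None
```

I handed the job in with the lid shut on its stops (level to within 0.004 rad by camera), the fingers holding the pad down with about 27 N, and the bystanders where they were; I had no direct reading of how far the nest was pressed, and no verdict came back.

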